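Unstack the battery packs onto their chargers

ROBOT

A 6-joint arm with a two-finger parallel gripper is mounted at the origin on the work surface. World frame = base frame: x ahead of the robot, y to its left, z up, the work surface at z = 0. Lengths are in mm, angles in rad, forces in N, time in s.
With the tool pointing down it reaches from about 325 to 875 mm from the base axis. Payload 4.4 kg.
Tool frame: the origin (TCP) lies on the centre line of the jaws, within the pads' length; the fingertips stand ahead of it and the grasp point (between the pads) lies 6 mm ahead of it (ctrl.tcp_to_tips is the z of the fingertips in the tool frame, in mm); z points along the fingers, y is the line along which they close (so a half turn about z gives the same grasp; the last joint's range is limited). The gripper opens to 85 mm and grips with 20 to 120 N. Pads are 22 mm wide; open, the fingers measure 114 mm over their backs; the gripper's body (76 mm by 85 mm) begins 54 mm behind the grasp point. The pads swing forward as they close: fully open they stand 13 mm farther back than shut.
Start: joints at [0.976, 0.207, 1.542, -0, 1.393, -0.15], TCP at [247.419, 519.049, 256.282] pointing down, gripper open.
Joint ranges: [-2.73, 2.73], [-0.86, 2.22], [0.23, 2.46], [-1.11, 4.25], [0.08, 2.63], [-2.82, 2.82]. Speed limits (rad/s): [2.79, 2.79, 3.14, 3.14, 3.14, 3.14].

INTERFACE

Orientations are given as a 3x3 rotation matrix whose columns are the frame's x, y, z axes.
In Python, from plant import ctrl, sensors, optics gives the robot as it stands. Calls block until the motion is done:
- ctrl.move_ptp(position, orientation): joint-space move of the TCP to a pose.
- ctrl.move_l(position, rot=None, vel=150, threshold=None): straight line of the TCP; rot=None keeps the orientation; vel is the mean speed in mm/s. With threshold (N) it stops when the force on the tool has changed by that much, and returns True; else False.
- ctrl.set_joints(angles): joint-space move.
- ctrl.gripper_to(opening, force=None): finger opening in mm; force is the grip in N (None keeps the last); returns when the fingers have stopped.
- ctrl.hold(seconds).
- ctrl.solve_ik(position, orientation): joint angles nearest the present ones, or None.
- sensors.read_state(): the state.
- optics.grab_frame(name): name is "scene" or "side" or "wrist"; returns (picture, depth): 384x512x3 uint8, red, green, blue; 384x512 float32, mm along the optical axis (not along the pixel's ray), 0 where there is no reading.
- optics.camera_params(name): a dict with "mtx" (3x3 intrinsics, pixels), "R" (3x3) and "t" (3): a world point X has camera coordinates R X + t; the wrist camera has in their place "T_tool_cam" (4x4, takes a point from camera to tool coordinates, whose origin is the TCP and whose axes are the flange's). Camera axes: x right, y down, z forward; pixel columns grow to the right and rows downward; lengths in mm; the calibration is good to about 2 mm. A picture is of the moment at which its call begins: read the wrist's pose just before it. camera_params takes no time and is no camera call.
A pose or a line that the arm cannot do raises ctrl.MotionError and nothing moves.
- ctrl.finish_job(): hands the job in; it is judged then, once.
The state is a dict: "t": time; "q": joint angles; "qvel": joint speeds; "tau": joint torques, N m; "eef_pos": TCP position; "eef_rot": TCP orientation; "force": force on the tool from outside, world axes, zero at the start; "wrist_torque": the same for the moment, N m; "grip_width": finger opening in mm; "grasp_force": force on a finger pad.
Only numpy, scipy, OpenCV 4.12 (cv2) and the standard library are available. Lean on these libraries where they do the work, as an engineer would, in place of code of your own. Each camera call takes 0.05 s, during which the arm holds its last target. There are 200 camera calls.

TASK

Four cordless-tool batteries have been left in two stacks on the workshop bench. Take the stacks apart and set each battery flat in the cradle of the charger of its own colour, without dropping any. Leave the tub of screws and the tape measure where they are.

Things in the scene. Friction and masses are not known exactly. Their poses are not given: they have to be found in the camera images.
- pack_red: Red large cordless-tool battery pack: red block with black base and rails, 104 (own x) x 60 (own y) x 60 mm high, about 0.6 kg. Lies on the bench with one of the small packs on top. Origin: centre of its underside; z up. Its two ends are equivalent: it may go in its charger either end first. Grip it across the 60 mm width.
- pack_yellow: Yellow large cordless-tool battery pack: yellow block with black base and rails, 104 (own x) x 60 (own y) x 60 mm high, about 0.6 kg. Lies on the bench with one of the small packs on top. Origin: centre of its underside; z up. Its two ends are equivalent: it may go in its charger either end first. Grip it across the 60 mm width.
- pack_blue: Blue small cordless-tool battery pack: blue block with black base and rails, 72 (own x) x 46 (own y) x 48 mm high, about 0.25 kg. At the start it lies on either large pack, roughly centred, turned up to 45 degrees from it. Origin: centre of its underside; z up. Its two ends are equivalent: it may go in its charger either end first. Grip it across the 46 mm width.
- pack_green: Green small cordless-tool battery pack: green block with black base and rails, 72 (own x) x 46 (own y) x 48 mm high, about 0.25 kg. At the start it lies on either large pack, roughly centred, turned up to 45 degrees from it. Origin: centre of its underside; z up. Its two ends are equivalent: it may go in its charger either end first. Grip it across the 46 mm width.
- charger_red: Red charger, fixed, black with red rims: open cradle 122 (own x) x 78 (own y) mm inside, floor 10 mm above the bench, walls 6 mm thick, tops 22 mm above the bench; behind it (own +x) a block 45 mm deep, 55 mm high, as wide as the charger. Origin: cradle centre at bench height; z up. The red pack lies in it on its underside, long side along x, 9 mm play on each side.
- charger_yellow: Yellow charger, fixed, black with yellow rims: open cradle 122 (own x) x 78 (own y) mm inside, floor 10 mm above the bench, walls 6 mm thick, tops 22 mm above the bench; behind it (own +x) a block 45 mm deep, 55 mm high, as wide as the charger. Origin: cradle centre at bench height; z up. The yellow pack lies in it on its underside, long side along x, 9 mm play on each side.
- charger_blue: Blue charger, fixed, black with blue rims: open cradle 90 (own x) x 64 (own y) mm inside, floor 10 mm above the bench, walls 6 mm thick, tops 22 mm above the bench; behind it (own +x) a block 45 mm deep, 55 mm high, as wide as the charger. Origin: cradle centre at bench height; z up. The blue pack lies in it on its underside, long side along x, 9 mm play on each side.
- charger_green: Green charger, fixed, black with green rims: open cradle 90 (own x) x 64 (own y) mm inside, floor 10 mm above the bench, walls 6 mm thick, tops 22 mm above the bench; behind it (own +x) a block 45 mm deep, 55 mm high, as wide as the charger. Origin: cradle centre at bench height; z up. The green pack lies in it on its underside, long side along x, 9 mm play on each side.
- screw_tub: White round open tub of screws, 80 mm across and 45 mm high, standing loose between the two stacks. To be left alone. Origin: centre of its underside.
- tape_measure: Orange tape measure standing loose on the bench, 72 x 36 x 66 mm high. To be left alone. Origin: centre of its underside.
Mind the look-alikes: they are no part of the job. What is shaped like the charger_blue but purple is not meant. Leave any turquoise look-alike of the pack_red alone.

How it is judged (in metres and radians):
At the end, for the whole second after the job is handed in: Each of the four packs stands at rest in the cradle of the charger of its own colour: its origin within 15 mm of the cradle's centre, its underside on the cradle floor (7 to 14 mm above the bench), upright within 0.08 rad, and its long side along the cradle's within 0.35 rad, either way round (horizontal distance between pack_red and charger_red below 0.015 m and z of pack_red in the frame of charger_red between 0.007 and 0.014 m and angle between each of pack_red, pack_yellow, pack_blue, pack_green's own z axis and vertical below 0.08 rad and angle between the x axis of pack_red and the x axis of charger_red, either way round below 0.35 rad and linear speed of each of pack_red, pack_yellow, pack_blue, pack_green below 0.02 m/s and horizontal distance between pack_yellow and charger_yellow below 0.015 m and z of pack_yellow in the frame of charger_yellow between 0.007 and 0.014 m and angle between the x axis of pack_yellow and the x axis of charger_yellow, either way round below 0.35 rad and horizontal distance between pack_blue and charger_blue below 0.015 m and z of pack_blue in the frame of charger_blue between 0.007 and 0.014 m and angle between the x axis of pack_blue and the x axis of charger_blue, either way round below 0.35 rad and horizontal distance between pack_green and charger_green below 0.015 m and z of pack_green in the frame of charger_green between 0.007 and 0.014 m and angle between the x axis of pack_green and the x axis of charger_green, either way round below 0.35 rad); the robot touches nothing.
It fails at once if a battery pack is dropped (falls free at more than 0.7 m/s, about 25 mm of fall) ((contact force between pack_red and the fingers below 0.2 N and linear speed of pack_red above 0.7 m/s) or (contact force between pack_yellow and the fingers below 0.2 N and linear speed of pack_yellow above 0.7 m/s) or (contact force between pack_blue and the fingers below 0.2 N and linear speed of pack_blue above 0.7 m/s) or (contact force between pack_green and the fingers below 0.2 N and linear speed of pack_green above 0.7 m/s)).
It fails at once if the tub of screws or the tape measure is moved by more than 30 mm or tipped over (distance of any of screw_tub, tape_measure from where it was at the start of the episode above 0.03 m or angle between any of screw_tub, tape_measure's own z axis and vertical above 0.5 rad).
It also fails if it takes over 128 s, if anything falls off the work surface, if the arm or the gripper's body presses on something with over 40 N, if the wrist force passes 120 N, or if a joint passes its speed limit or range.

## Working session

There is one attempt and no reset: what is moved stays moved. The work goes in short steps, each a Python script; the robot and the scene stay as the last script left them, time stands still between calls to the robot, and variables do not carry over. Pictures are saved under pics/ and viewed, at most 14 in all, crops included, and the job is handed in when it is done.

```bash
ls; mkdir -p pics; python3 - <<'E'
from plant import ctrl,sensors,optics
import cv2,numpy as np
for n in("scene","side"):
    p,d=optics.grab_frame(n); cv2.imwrite(f"pics/{n}0.png",cv2.resize(p[:,:,::-1],(800,600)))
    np.save(f"{n}_d.npy",d);np.save(f"{n}_p.npy",p)
    c=optics.camera_params(n);print(n,-c["R"].T@c["t"],c["R"][2],c["mtx"][0,0])
print(ctrl.tcp_to_tips,optics.camera_params("wrist")["T_tool_cam"])
E
```

```text
pics
scene [1136.84147565  419.88585996  841.01158124] [-0.63321897 -0.33954105 -0.69551823] 368.02019515597493
side [ 137.20881747 -471.11841258  774.29989858] [ 0.33396215  0.55521027 -0.76171572] 383.9127367634987
25.0 [[ 1.44539979e-03 -9.62737568e-01 -2.70433514e-01  6.79514521e+01]
 [ 9.99998955e-01  1.40262754e-03  3.51421112e-04  1.72625038e-01]
 [ 4.09911889e-05 -2.70433739e-01  9.62738589e-01 -1.17583118e+02]
 [ 0.00000000e+00  0.00000000e+00  0.00000000e+00  1.00000000e+00]]
```

View pics/scene0.png

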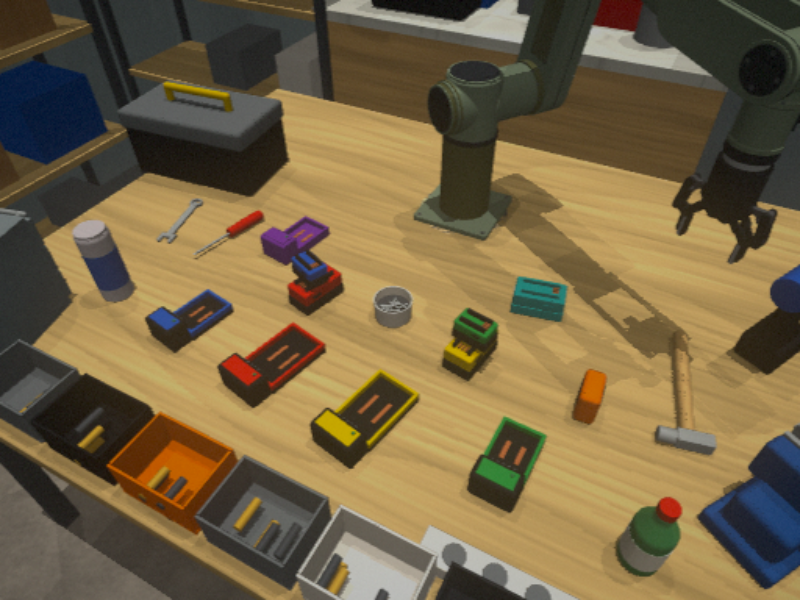

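View pics/side0.png

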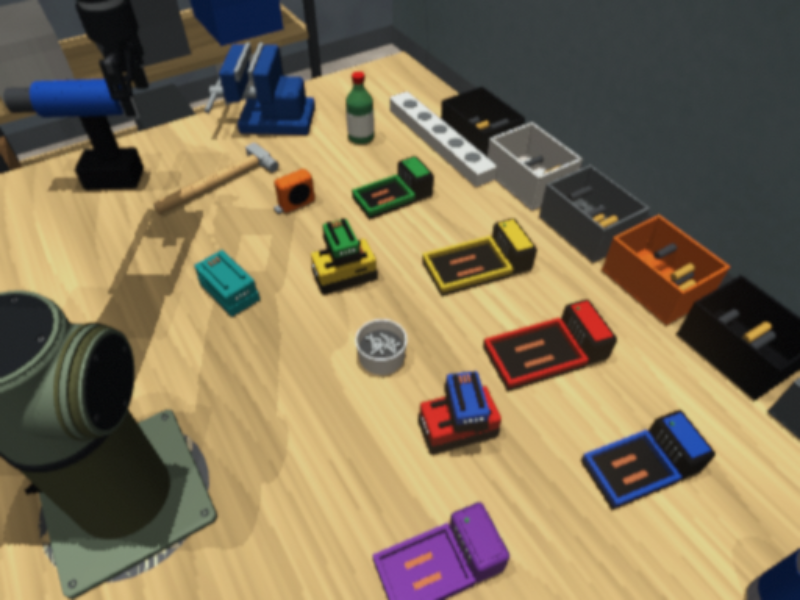

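The scene picture shows blue on red at (312,278) and green on yellow at (472,340). The chargers are blue (190,318), red (272,362), yellow (365,415) and green (507,462). The look-alikes are the purple charger (295,240) and the turquoise pack (540,297); both are ruled out by colour. Next I'll measure with depth and colour.

```bash
cat > h.py <<'E'
import numpy as np,cv2
from plant import ctrl,sensors,optics
HUE=dict(red=[(0,5),(174,180)],yellow=[(24,32)],blue=[(104,120)],green=[(55,75)])
def cloud(name,p,d,T=None):
    c=optics.camera_params(name);K=c["mtx"]
    v,u=np.mgrid[:d.shape[0],:d.shape[1]]
    X=np.stack([(u-K[0,2])*d/K[0,0],(v-K[1,2])*d/K[1,1],d],-1)
    if T is None: return (X-c["t"])@c["R"]
    M=T@c["T_tool_cam"]; return X@M[:3,:3].T+M[:3,3]
def mask(p,col,d):
    h=cv2.cvtColor(p,cv2.COLOR_RGB2HSV).astype(int)
    m=np.zeros(d.shape,bool)
    for a,b in HUE[col]: m|=(h[...,0]>=a)&(h[...,0]<=b)
    return m&(h[...,1]>130)&(h[...,2]>60)&(d>0)
def rect(P):
    (x,y),(w,h),a=cv2.minAreaRect(P[:,:2].astype(np.float32))
    if w<h: w,h,a=h,w,a+90
    a=(a+90)%180-90
    return np.round([x,y,w,h,a],1)
def wrist():
    s=sensors.read_state();p,d=optics.grab_frame("wrist")
    T=np.eye(4);T[:3,:3]=s["eef_rot"];T[:3,3]=s["eef_pos"]
    return p,d,cloud("wrist",p,d,T)
def down(yaw):  # yaw = direction of tool y axis (closing line), deg
    a=np.radians(yaw);y=np.array([np.cos(a),np.sin(a),0]);z=np.array([0,0,-1.])
    return np.stack([np.cross(y,z),y,z],1)
E
python3 - <<'E'
from h import *
for n in("scene","side"):
    p=np.load(n+"_p.npy");d=np.load(n+"_d.npy");W=cloud(n,p,d)
    for c in HUE:
        m=mask(p,c,d)&(W[...,0]>200)&(W[...,0]<900)&(abs(W[...,1])<450)&(W[...,2]>8)&(W[...,2]<130)
        k,lab,st,_=cv2.connectedComponentsWithStats(cv2.dilate(m.astype(np.uint8),np.ones((3,3))))
        for i in range(1,k):
            P=W[m&(lab==i)]
            if len(P)<40: continue
            print(n,c,len(P),"all",P.mean(0).round(),end=" ")
            for z in(22,55,60,108):
                Q=P[abs(P[:,2]-z)<(4)]
                if len(Q)>30: print("z%d"%z,len(Q),rect(Q),end=" ")
            print()
E
```

```text
scene red 109 all [ 314. -432.   21.] z22 82 [ 314.8 -433.    94.7   20.4   -7.9] 
scene red 44 all [ 413. -121.   53.] 
scene red 79 all [ 479. -156.   50.] 
scene red 383 all [ 658. -116.   41.] z22 147 [ 612.6 -108.1  131.2   92.8  -13.7] z55 215 [ 699.1 -128.7   78.3   30.7   77.9] z60 76 [ 700.4 -126.    72.7   29.9   77.2] 
scene yellow 167 all [486. 199.  47.] z55 52 [482.4 197.2  53.5  26.   82. ] 
scene yellow 668 all [672. 100.  37.] z22 265 [636.1 104.  133.9  92.2 -12. ] z55 326 [723.3  84.8  78.1  33.1  78.3] z60 139 [724.6  86.9  74.1  31.6  79.9] 
scene blue 96 all [ 446. -154.   97.] 
scene blue 213 all [ 638. -330.   42.] z22 73 [ 595.7 -325.1  100.9   75.1  -10.4] z55 132 [ 667.8 -340.1   61.4   28.8   78. ] z60 52 [ 668.8 -337.4   55.4   27.2   80.4] 
scene green 119 all [450. 208.  99.] 
scene green 443 all [650. 344.  43.] z22 159 [602.2 345.9  88.9  74.7  -1.9] z55 279 [681.7 342.5  59.2  29.7  88.2] z60 131 [682.1 342.3  57.5  29.3  86.4] 
side red 348 all [ 699. -132.   56.] z55 337 [ 700.5 -130.4   79.5   37.5   77.2] z60 214 [ 698.9 -131.6   76.2   34.2   78
[... 426 characters left out ...]
 388 all [635.  97.  20.] z22 304 [636.4 100.9 136.6  93.2 -10.9] 
side yellow 72 all [484. 189.  51.] z55 37 [482.2 189.8  48.8  17.5  76.8] 
side yellow 145 all [407. 202.  52.] z55 87 [408.2 204.7  54.9  27.9  81.7] 
side blue 384 all [ 433. -165.  100.] 
side blue 419 all [ 668. -342.   57.] z55 403 [ 669.2 -341.    63.7   33.8   79.6] z60 295 [ 668.5 -341.2   63.1   32.4   79.4] 
side blue 644 all [ 597. -334.   20.] z22 532 [ 596.6 -329.2  106.4   75.8  -10.2] 
side green 114 all [680. 338.  56.] z55 113 [680.3 338.2  60.6  31.3  85.8] z60 58 [679.1 336.5  57.2  29.2  86.4] 
side green 235 all [609. 337.  19.] z22 172 [608.1 340.8 105.5  78.   -2.4] 
side green 216 all [438. 192. 100.]
```

```bash
cat >> h.py <<'E'
def R_at(pos,yaw):
    best=None
    for k in(0,180):
        q=ctrl.solve_ik(list(pos),down(yaw+k))
        if q is not None and (best is None or abs(q[5])<best[0]): best=(abs(q[5]),down(yaw+k))
    return best[1]
def look(name,x,y,z,yaw=90):
    ctrl.move_ptp([x,y,z],R_at([x,y,z],yaw))
    p,d,W=wrist();cv2.imwrite(f"pics/{name}.png",p[:,:,::-1]);np.savez(f"{name}.npz",p=p,d=d,W=W);return p,d,W
def report(p,d,W,cols,zs):
    for c in cols:
        m=mask(p,c,d)
        for z in zs:
            Q=W[m&(abs(W[...,2]-z)<6)]
            if len(Q)>80:
                print(c,"z%d"%z,len(Q),rect(Q),"zmed",np.median(Q[:,2]).round(1))
E
python3 - <<'E'
from h import *
for n,x,y in(("wg",445,200),("wr",440,-150)):
    p,d,W=look(n,x,y,300); print(n,sensors.read_state()["q"],sensors.read_state()["eef_rot"][:,0]); report(p,d,W,HUE,(55,60,108))
print(sensors.read_state()["t"])
a=cv2.imread("pics/wg.png");b=cv2.imread("pics/wr.png");cv2.imwrite("pics/w1.png",cv2.resize(np.hstack([a,b]),(800,300)))
E
```

```text
wg [ 2.46255639e-01 -1.40985359e-02  1.69177223e+00  3.87050523e-04
  1.46427264e+00 -1.32567573e+00] [-9.99999306e-01 -1.09388679e-03  4.36504798e-04]
yellow z55 1733 [444.3 201.8 100.6  56.9  -9.7] zmed 51.8
green z55 320 [682.4 324.6  33.5  27.9  -7.3] zmed 56.4
green z60 320 [682.4 324.6  33.5  27.9  -7.3] zmed 56.4
wr [-5.14128172e-01 -6.65405241e-02  1.74184668e+00  1.79289469e-04
  1.46635858e+00  1.05551369e+00] [9.99999355e-01 1.13576978e-03 2.51399511e-05]
red z55 1605 [ 438.5 -150.4  100.    57.3  -15. ] zmed 51.8
3.65
```

View pics/w1.png

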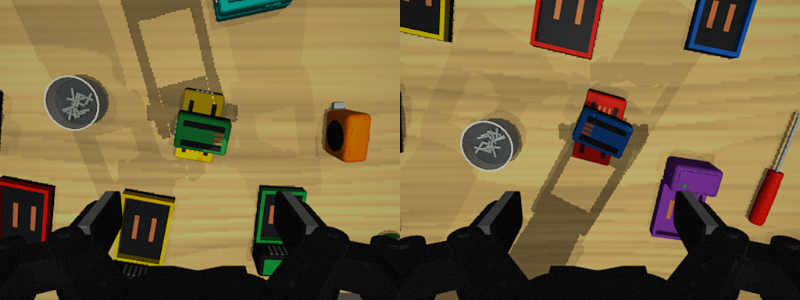

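The wrist pictures show green on yellow at (203,130) and blue on red at (603,135), clear of everything but the tub. The coloured body top is about 8 mm below the rails, so I'll refit the small packs at z≈100.

```bash
python3 - <<'E'
from h import *
for n,c in(("wg","green"),("wr","blue")):
    f=np.load(n+".npz");p,d,W=f["p"],f["d"],f["W"]
    m=mask(p,c,d)&(W[...,2]>80)&(W[...,2]<120)
    P=W[m];print(c,len(P),np.percentile(P[:,2],[5,50,95]).round(),rect(P[P[:,2]>94]))
    # any colour, above 95 near the stack
    Q=W[(d>0)&(W[...,2]>95)&(W[...,2]<120)&(np.hypot(W[...,0]-P[:,0].mean(),W[...,1]-P[:,1].mean())<60)]
    print(len(Q),rect(Q),Q[:,2].max())
E
```

```text
green 1821 [ 98. 100. 101.] [445.2 206.4  68.   43.4  79.2]
2961 [445.1 205.8  69.   44.   79.7] 110.02543276176965
blue 1882 [ 98. 100. 101.] [ 441.9 -155.7   68.1   43.2   67.2]
2963 [ 441.7 -155.    69.1   44.2   67.2] 109.93088133798506
```

```bash
python3 - <<'E'
from h import *
for c,x,y in(("blue",596,-328),("red",612,-110),("yellow",636,102),("green",607,342)):
    p,d,W=look("c_"+c,x,y,300)
    m=mask(p,c,d)&(np.hypot(W[...,0]-x,W[...,1]-y)<140)
    P=W[m];r=P[abs(P[:,2]-22)<5];b=P[abs(P[:,2]-55)<5]
    print(c,len(r),rect(r),np.median(r[:,2]),len(b),rect(b) if len(b)>50 else "")
print(sensors.read_state()["t"])
I=[cv2.imread(f"pics/c_{c}.png") for c in HUE]
cv2.imwrite("pics/c.png",cv2.resize(np.vstack([np.hstack(I[:2]),np.hstack(I[2:])]),(800,600)))
E
```

```text
blue 1162 [ 596.9 -327.   101.2   75.   -10.4] 21.860380090878067 1718 [ 665.7 -337.9   64.5   38.8   79.6]
red 1622 [ 586.8 -109.5  199.5  112.2   -0.8] 21.833163379289203 2444 [ 5.985e+02 -1.293e+02  2.493e+02  7.890e+01 -1.000e-01]
yellow 1751 [637.6 102.8 135.8  89.9 -11.3] 21.782765415200345 1512 [725.6  85.4  75.6  33.1  78.6]
green 1238 [609.8 344.9 103.3  75.   -2.2] 21.83594779983582 1255 [683.4 341.8  61.   32.   87.3]
9.0
```

View pics/c.png

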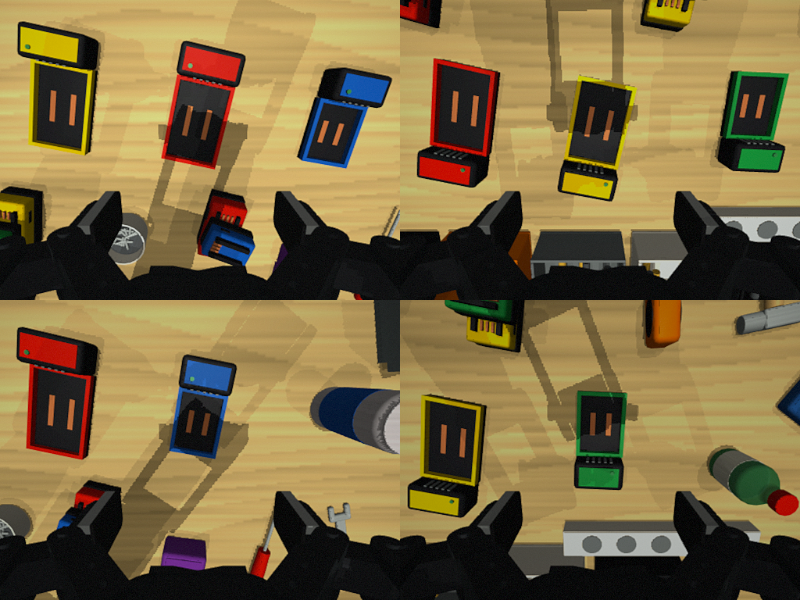

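The four cradles are confirmed: red (200,100), yellow (600,105), blue (197,425) and green (600,420), all empty. I'll move blue first.

```bash
cat >> h.py <<'E'
def transfer(name,px,py,pyaw,pz,cx,cy,cyaw,hz,force,g=43):
    S=sensors.read_state
    zg=pz+g;up=max(zg+90,hz)
    R=R_at([px,py,up],pyaw+90);ctrl.gripper_to(85)
    ctrl.move_ptp([px,py,zg+70],R);hit=ctrl.move_l([px,py,zg],vel=120,threshold=15)
    ctrl.gripper_to(20,force=force);s=S();print(name,"hit",hit,"grip",s["grip_width"],s["grasp_force"],s["eef_pos"])
    if s["grip_width"]<40: print("MISSED");return
    ctrl.move_l([px,py,up],vel=150);print("lifted",S()["grip_width"],S()["force"].round(1) if hasattr(S()["force"],"round") else S()["force"])
    Rc=R_at([cx,cy,hz],cyaw+90)
    ctrl.move_ptp([cx,cy,hz],Rc)
    p,d,W=wrist();cv2.imwrite(f"pics/held_{name}.png",p[:,:,::-1])
    zt=10+g;ctrl.move_l([cx,cy,zt+14],vel=150)
    c=ctrl.move_l([cx,cy,zt-4],vel=25,threshold=6);s=S();print("contact",c,s["eef_pos"],s["grip_width"])
    ctrl.gripper_to(85);ctrl.hold(.2);ctrl.move_l([cx,cy,200],vel=200)
    print("t",S()["t"])
E
python3 - <<'E'
from h import *
f=np.load("c_red.npz");W=f["W"];m=mask(f["p"],"red",f["d"])&(W[...,0]>535)&(abs(W[...,2]-22)<5)
print(rect(W[m]))
transfer("blue",441.8,-155.2,67.2,60,597,-327,-10.4,220,45)
p,d,W=wrist();cv2.imwrite("pics/b1.png",p[:,:,::-1])
m=mask(p,"blue",d)&(abs(W[...,2]-50)<4)&(np.hypot(W[...,0]-597,W[...,1]+327)<50);print(rect(W[m]) if m.any() else 0)
E
```

```text
[ 613.5 -109.6  134.1   88.7  -12.4]
blue hit False grip 45.11185638042202 48.10463190078735 [ 442.42524114 -155.59259658  103.91050883]
lifted 45.83172814484576 [ 0.1  0.6 -3.1]
contact True [ 597.0682252  -326.93740395   53.91506515] 45.257294311579386
t 17.75
[ 597.4 -327.2   69.3   43.   -10.3]
```

View pics/b1.png

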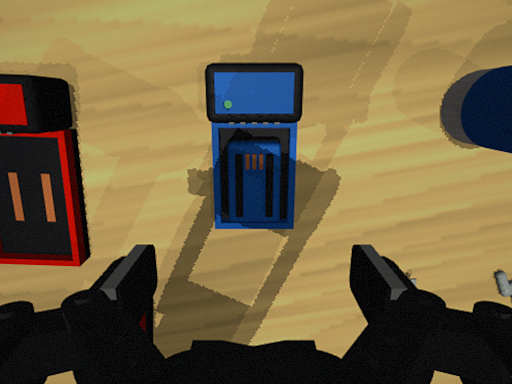

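Blue is in its cradle, centred at (255,180) and flat. Next I'll move green, then measure the large packs again.

```bash
python3 - <<'E'
from h import *
transfer("green",445.1,206,79.5,60,609.5,344.5,-2.2,220,45)
p,d,W=wrist();I=[p]
m=mask(p,"green",d)&(abs(W[...,2]-50)<4)&(np.hypot(W[...,0]-609,W[...,1]-344)<50);print(rect(W[m]) if m.any() else 0)
for n,c,x,y in(("y2","yellow",444,202),("r2","red",438,-150)):
    p,d,W=look(n,x,y,250);I.append(p);m=mask(p,c,d)&(abs(W[...,2]-52)<5)&(np.hypot(W[...,0]-x,W[...,1]-y)<80);print(c,rect(W[m]))
cv2.imwrite("pics/g1.png",cv2.resize(np.hstack(I)[:,:,::-1],(800,200)))
print(sensors.read_state()["t"])
E
```

```text
green hit False grip 45.50231327065234 48.28166663646698 [445.82060186 206.25872219 103.96343647]
lifted 45.16358915176384 [-0.1 -0.  -2.3]
contact True [609.60585666 344.42600223  53.97589383] 45.864671097204194
t 26.8667
[609.4 344.2  68.   42.7  -2.2]
yellow [444.3 201.7 100.7  57.4  -9.7]
red [ 438.6 -150.4  100.3   57.5  -15. ]
29.9583
```

View pics/g1.png

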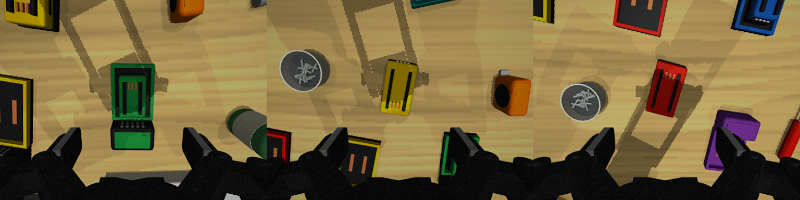

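Green is seated at (132,90). The large packs at (398,87) and (668,87) are bare, undisturbed and well clear of the tub.

```bash
python3 - <<'E'
from h import *
I=[]
for c,a,b in(("red",(438.6,-150.4,-15.,0),(613.5,-109.6,-12.4)),("yellow",(444.3,201.7,-9.7,0),(637.5,102.8,-11.3))):
    transfer(c,*a,*b,220,80,g=45)
    p,d,W=wrist();I.append(p);m=mask(p,c,d)&(abs(W[...,2]-62)<4)&(np.hypot(W[...,0]-b[0],W[...,1]-b[1])<65);print(rect(W[m]) if m.any() else 0)
ctrl.move_ptp([450,250,300],R_at([450,250,300],90))
p,_=optics.grab_frame("scene");I.append(p);p,_=optics.grab_frame("side");I.append(p)
cv2.imwrite("pics/f.png",cv2.resize(np.vstack([np.hstack(I[:2]),np.hstack(I[2:])])[:,:,::-1],(800,600)))
print(sensors.read_state()["t"])
E
```

```text
red hit False grip 59.251567915500736 88.48365783691406 [ 439.74052461 -151.07133023   46.34589785]
lifted 58.96865838544422 [-0.7 -0.8 -7.7]
contact True [ 613.62285294 -109.59239099   56.40707262] 58.788928887731785
t 37.1417
[ 612.8 -109.2   99.9   57.8  -12.3]
yellow hit False grip 59.35359680369949 88.16268682479858 [445.45717559 201.85473915  46.29769113]
lifted 58.50587962917811 [-0.7  0.2 -6.3]
contact True [637.75935548 102.82808067  56.37130128] 58.91014789262024
t 46.15
[636.3 102.7  99.6  58.1 -11.4]
47.3083
```

View pics/f.png

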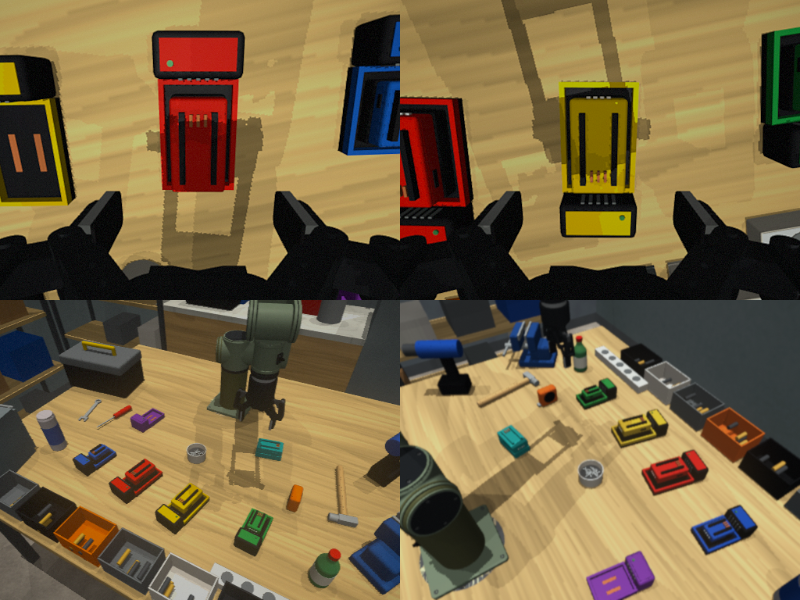

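All four packs lie flat in their own chargers (red at (200,135), yellow at (600,135); blue and green seated in the lower views). The tub and tape measure are where they were, and the arm is clear.

```bash
python3 -c "
from plant import ctrl
print(ctrl.finish_job())"
```

```text
the job is handed in; nothing more can be done
None
```

I handed the job in at about 47 s: all four batteries lie flat in the chargers of their own colour, each within about 2 mm of its cradle's centre by the wrist camera, and the tub and tape measure look unmoved in the final pictures; no verdict was returned.

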